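# Show whose cap is missing

### The arm

A 6-joint arm with a two-finger parallel gripper is mounted at the origin on the work surface. World frame = base frame: x ahead of the robot, y to its left, z up, the work surface at z = 0. Lengths are in mm, angles in degrees, forces in N, time in s.
With the tool pointing down it reaches from about 350 to 850 mm from the base axis. Payload 8.1 kg.
Tool frame: the origin (TCP) lies midway between the tips of the shut fingers; the grasp point (between the pads) lies 19 mm behind it; y points along the fingers, x is the direction in which the jaws open and shut, and the axes are right-handed (so a half turn about y gives the same grasp; the last joint's range is limited). The gripper opens to 85 mm and grips with 20 to 120 N. Pads are 22 mm wide; open, the fingers measure 114 mm over their backs; the gripper's body (76 mm by 85 mm) begins 54 mm behind the grasp point. The pads swing forward as they close: fully open they stand 13 mm farther back than shut.
Start: joints at [58.705, 7.471, 85.268, -0, 87.261, -4.893], TCP at [266.779, 537.433, 231.292] pointing down, gripper open.
Joint ranges: [-169.43, 169.43], [-51.17, 129.36], [1.28, 143.12], [-76.62, 256.62], [0, 156.53], [-152.29, 152.29]. Speed limits (degrees/s): [136.94, 136.94, 159.86, 180, 180, 180].

### API

Orientations are given as [roll, pitch, yaw] about the fixed x, y, z axes, in that order (R = Rz(yaw) Ry(pitch) Rx(roll)).
In Python, from bench import r gives the robot as it stands.
- The arm moves only by the tool move_arm, never from a script. Its arguments are lists of equal length, an entry for each row: "linear": the shift along the tool's x, y, z normalised to -1 to 1, where 1 is 300 mm, a list of three; "twist": the turn, a rotation vector about the tool's x, y, z normalised to -1 to 1, where 1 is pi/2 rad, a list of three; "hand": the opening, from -1 (shut) to 1 (fully open). A call has 1 to 12 rows; each row is the pose to reach, as a shift and turn from the pose measured when the call began, along the tool's axes at that moment; what a row does not reach only later rows make up. A row lasts 1/12 s, in which the tool goes at most 41.7 mm and 7.16 degrees, less where a joint would pass 70% of its speed; a pose out of reach is approached as far as the arm can. A call with a number of a shift or a turn outside -1 to 1 is refused whole. A call with a gripper value outside its range is refused whole. The fingers move at their own pace and stop on an object; "force" is the grip in N (left out, the last holds). Time passes only in rows, so rows that repeat a pose let the fingers close. It gives the time, the measured TCP pose, the force and the opening at its end, in the units of the state.
- r.sense(): the state, without advancing time (a new reading comes with each control period).
- r.snapshot(name): name is "scene" or "side" or "wrist"; returns a dict with "frame" (480x640x3 uint8, red, green, blue), "range_z" (480x640 float32, mm along the optical axis (not along the pixel's ray), 0 where there is no reading), "intrinsics" (3x3 intrinsics, pixels), "R" (3x3) and "t" (3): a world point X has camera coordinates R X + t; the wrist camera has in their place "hand_eye" (4x4, takes a point from camera to tool coordinates, whose origin is the TCP and whose axes are the tool frame's). Camera axes: x right, y down, z forward; pixel columns grow to the right and rows downward; lengths in mm; the calibration is good to about 2 mm. A picture is of the moment at which its call begins: read the wrist's pose just before it.
- r.hand_in(): hands the job in, once; it reports no verdict.
The state is a dict: "time": time; "joint_pos": joint angles; "qd": joint speeds; "joint_efforts": joint torques, N m; "tool_pos": TCP position; "tcp_rot": TCP orientation; "ft_force": force on the tool from outside, world axes, zero at the start; "wrist_torque": the same for the moment, N m; "finger_gap": finger opening in mm.
Only numpy, scipy, OpenCV 4.12 (cv2) and the standard library are available. Lean on these libraries where they do the work, as an engineer would, in place of code of your own. Each camera call takes 0.05 s, during which the arm holds its last target. There are 200 camera calls.

### The job

Show the trainee which washed tube was left uncapped: with the fingertips, point from straight above, a couple of centimetres clear, at the black screw cap lying loose on the bench and stay there for two seconds, then point in the same way at the mouth of the one tube in the rack that has no cap, stay for two seconds and finish still pointing at it. Come down on each from well above the tubes so that you point at no other tube, and touch nothing: every tube, the cap and all else stay where they are.

Things in the scene. Friction and masses are not known exactly. Their poses are not given: they have to be found in the camera images.
- cap_top (a point): centre of the top face of the loose screw cap: a plain black ribbed cap, 28 mm in diameter and 22 mm high, the same as those on the tubes, lying mouth down by itself on the bench; this point is 22 mm above the bench. z up.
- open_mouth (a point): centre of the open mouth of the one tube in the rack that has no cap: a clear glass tube, outside diameter 25 mm, 150 mm long, upright in the rack with its bare threaded rim about 162 mm above the bench (3 mm lower than the tops of the capped tubes). z up along the tube.
- tube1_top (a point): centre of the top of the black cap (28 mm in diameter) of a capped glass tube of the same size standing in the rack, about 165 mm above the bench. z up along the tube.
- tube2_top (a point): centre of the top of the black cap (28 mm in diameter) of a capped glass tube of the same size standing in the rack, about 165 mm above the bench. z up along the tube.
- tube3_top (a point): centre of the top of the black cap (28 mm in diameter) of a capped glass tube of the same size standing in the rack, about 165 mm above the bench. z up along the tube.
- tube4_top (a point): centre of the top of the black cap (28 mm in diameter) of a capped glass tube of the same size standing in the rack, about 165 mm above the bench. z up along the tube.
- tube5_top (a point): centre of the top of the black cap (28 mm in diameter) of a capped glass tube of the same size standing in the rack, about 165 mm above the bench. z up along the tube.
- tube6_top (a point): centre of the top of the black cap (28 mm in diameter) of a capped glass tube of the same size standing in the rack, about 165 mm above the bench. z up along the tube.
- rack: white plastic grid rack with 3 x 6 square holes at 32 mm pitch, fixed to the bench; 101 mm (its x) by 197 mm (its y), 85 mm high; origin at the centre of its underside, z up. Its seven tubes, the open one among them, may stand in any of seven of its holes; neighbours are 32 mm apart or more, centre to centre.
- cork: tapered cork stopper standing on the bench near the loose cap, 30 mm across at its foot, 41 mm at its top, 36 mm high; origin at the centre of its underside. Not part of the job.
- beaker: empty glass beaker, 75 mm in diameter, 95 mm high; origin at the centre of its underside. Not part of the job.
- wash_bottle: white plastic wash bottle, 62 mm in diameter, 165 mm high to the bend of its bare spout; origin at the centre of its underside. Not part of the job.
- pencil: yellow pencil, 190 mm long, 7 mm thick, lying on a paper card on the bench; origin under its middle. Not part of the job.

How it is judged (in metres and radians):
On the way, in this order (a step that is already met when the one before it is completed fails the run):
1. the fingertips point at the loose cap from just above and stay there (horizontal distance between the grasp point and cap_top below 0.014 m and z of the grasp point in the frame of cap_top between 0.015 and 0.065 m and (angle between the grasp point's own z axis and vertical above 2.5 rad or angle between the grasp point's own z axis and vertical below 0.64 rad)), for 1.5 s.
2. the fingertips point at the mouth of the uncapped tube from just above and stay there (horizontal distance between the grasp point and open_mouth below 0.014 m and z of the grasp point in the frame of open_mouth between 0.015 and 0.065 m and (angle between the grasp point's own z axis and vertical above 2.5 rad or angle between the grasp point's own z axis and vertical below 0.64 rad)), for 1.5 s.
At the end, for the whole second after the job is handed in: The fingers point down (within 37 deg) at the open mouth, the grasp point (19 mm behind the tips) within 14 mm of it sideways and 15 to 65 mm above it. The tubes, the cap and the other things are within 10 mm of where they began, and the open tube is upright (all of step 2 and distance of each of open_mouth, cap_top, tube1_top, tube2_top, tube3_top, tube4_top, tube5_top, tube6_top, cork, beaker, wash_bottle, pencil from where it was at the start of the episode below 0.01 m and angle between open_mouth's own z axis and vertical below 0.15 rad); the robot touches nothing.
It fails at once if the robot touches something (contact force between any of the fingers, the arm and anything else above 0.5 N).
It fails at once if the fingertips point at a capped tube (within 10 mm of its axis and less than about 35 mm above its cap) ((horizontal distance between the grasp point and tube1_top below 0.01 m and z of the grasp point in the frame of tube1_top below 0.055 m) or (horizontal distance between the grasp point and tube2_top below 0.01 m and z of the grasp point in the frame of tube2_top below 0.055 m) or (horizontal distance between the grasp point and tube3_top below 0.01 m and z of the grasp point in the frame of tube3_top below 0.055 m) or (horizontal distance between the grasp point and tube4_top below 0.01 m and z of the grasp point in the frame of tube4_top below 0.055 m) or (horizontal distance between the grasp point and tube5_top below 0.01 m and z of the grasp point in the frame of tube5_top below 0.055 m) or (horizontal distance between the grasp point and tube6_top below 0.01 m and z of the grasp point in the frame of tube6_top below 0.055 m)).
It fails at once if a tube or the loose cap is moved, lifted or carried (over 10 mm) (distance of any of open_mouth, cap_top, tube1_top, tube2_top, tube3_top, tube4_top, tube5_top, tube6_top from where it was at the start of the episode above 0.01 m).
It fails at once if another thing on the bench is moved (over 10 mm) (distance of any of cork, beaker, wash_bottle, pencil from where it was at the start of the episode above 0.01 m).
It also fails if it takes over 51 s, if anything falls off the work surface, if the arm or the gripper's body presses on something with over 40 N, if the wrist force passes 120 N, or if a joint passes its speed limit or range.

## Working session

There is one attempt and no reset: what is moved stays moved. The work goes in short steps, Python scripts to look and compute and a tool call to move; the robot and the scene stay as the last step left them, time stands still between calls to the robot, and variables do not carry over. Pictures are saved under pics/ and viewed, on a budget of 10 in all, crops included, one or two more only if the job needs it, and the job is handed in when it is done.

Besides the shell and the picture viewer there is one more tool, called after ">>>" by a JSON object that holds its "name" and its "arguments". move_arm: Moves the arm, as the interface text tells. Scaled input: -1 to 1 covers 300 mm each way for a shift and pi/2 rad each way for a turn. Its arguments: {"type":"object","properties":{"linear":{"type":"array","items":{"type":"array","items":{"type":"number","minimum":-1,"maximum":1}}},"twist":{"type":"array","items":{"type":"array","items":{"type":"number","minimum":-1,"maximum":1}}},"hand":{"type":"array","items":{"type":"number"}},"force":{"type":"number"}},"required":["linear","twist","hand"]}

```bash
mkdir -p pics; ls; python3 - <<'E'
from bench import r
import cv2,numpy as np
s=r.sense(); print({k:np.round(s[k],2).tolist() for k in ('time','joint_pos','tool_pos','tcp_rot','finger_gap')})
for n in ("scene","side","wrist"):
    d=r.snapshot(n); np.savez(n+".npz",**d); cv2.imwrite(f"pics/{n}0.png",d["frame"][:,:,::-1])
    print(n,{k:np.round(d[k],2).tolist() for k in d if k not in("frame","range_z")})
E
```

```text
pics
{'time': 0.0, 'joint_pos': [58.71, 7.51, 85.33, 0.0, 87.26, -4.89], 'tool_pos': [266.47, 536.96, 230.26], 'tcp_rot': [-89.99, 0.1, 63.6], 'finger_gap': 85.29}
scene {'intrinsics': [[616.45, 0.0, 332.36], [0.0, 616.45, 247.4], [0.0, 0.0, 1.0]], 'R': [[-0.62, 0.78, 0.01], [0.6, 0.48, -0.64], [-0.51, -0.39, -0.77]], 't': [411.35, -282.23, 1513.68]}
side {'intrinsics': [[460.14, 0.0, 316.41], [0.0, 460.14, 236.22], [0.0, 0.0, 1.0]], 'R': [[0.9, -0.45, -0.01], [-0.36, -0.71, -0.61], [0.27, 0.55, -0.79]], 't': [-577.67, 271.26, 707.97]}
wrist {'intrinsics': [[332.91, 0.0, 318.8], [0.0, 332.91, 233.19], [0.0, 0.0, 1.0]], 'hand_eye': [[1.0, 0.0, -0.0, 1.51], [0.0, -0.33, 0.95, -142.46], [0.0, -0.95, -0.33, 85.66], [0.0, 0.0, 0.0, 1.0]]}
```

View pics/scene0.png

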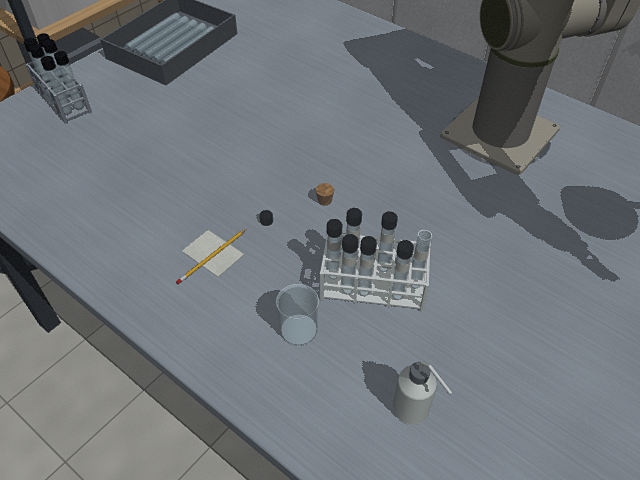

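View pics/side0.png

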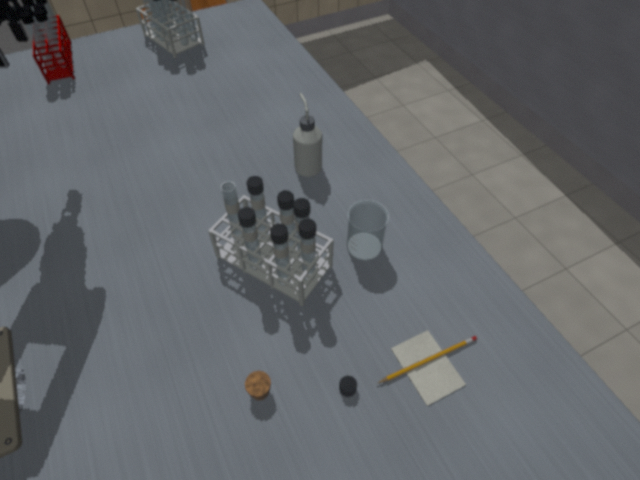

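The scene view shows the loose cap at (266,217), the cork at (325,192), six capped tubes and the open rim at about (424,234). In the side view the cap is at (348,386) and the open rim at about (229,187). Next I'll locate the caps and zoom in on the rim.

```bash
cat > h.py <<'E'
import numpy as np,cv2
def load(n): return dict(np.load(n+".npz"))
def ray_plane(d,u,v,z):
    c=-d["R"].T@d["t"]; w=d["R"].T@np.linalg.inv(d["intrinsics"])@np.array([u,v,1.]); return c+w*(z-c[2])/w[2]
def proj(d,X):
    p=d["intrinsics"]@(d["R"]@np.asarray(X,float)+d["t"]); return p[:2]/p[2]
def cloud(d):
    v,u=np.mgrid[:480,:640]; z=d["range_z"]
    P=np.stack([u,v,np.ones_like(u)],-1)@np.linalg.inv(d["intrinsics"]).T*z[...,None]
    return (P-d["t"])@d["R"]
E
python3 - <<'E'
from h import *
ims=[]
for n,box,rim in (("scene",(300,190,140,120),(424,234)),("side",(200,165,140,120),(229,187))):
    d=load(n); P=cloud(d); f=d["frame"]; z=P[...,2]
    print(n,"rim->",ray_plane(d,*rim,162).round(1))
    m=((f.max(2)<70)&(d["range_z"]>0)).astype(np.uint8)
    for nm,h in (("tops",165),("loose",22)):
        mm=(m&(abs(z-h)<5)).astype(np.uint8)
        k,l,st,c=cv2.connectedComponentsWithStats(mm)
        for i in range(1,k):
            Q=P[l==i]
            if st[i,4]>=12 and np.hypot(*Q.mean(0)[:2])<1000 : print(nm,st[i,4],c[i].round(1),"cloud",Q.mean(0).round(1),"size",np.ptp(Q,0).round(),"plane",ray_plane(d,*c[i],h)[:2].round(1))
    x,y,w,h=box; ims.append(cv2.resize(f[y:y+h,x:x+w],(w*5,h*5//2*2),interpolation=cv2.INTER_CUBIC)[:, :400] if 0 else cv2.resize(f[y:y+h,x:x+w],(w*5,h*5),interpolation=cv2.INTER_CUBIC))
# rim crops only
a=load("scene")["frame"][220:270,400:440]; b=load("side")["frame"][175:225,210:250]
cv2.imwrite("pics/rim.png",np.hstack([cv2.resize(q,None,fx=10,fy=10,interpolation=cv2.INTER_NEAREST) for q in(a,b)])[:,:,::-1])
E
```

```text
scene rim-> [528.8  97.6 162. ]
tops 194 [506.8  89. ] cloud [ 60.3   8.7 165. ] size [ 42. 120.  10.] plane [60.4  9. ]
tops 151 [354.  213.9] cloud [569.9 -25.6 164.5] size [28. 27.  9.] plane [570.4 -25.3]
tops 159 [389.3 217.8] cloud [537.7  29.1 164.4] size [28. 27.  9.] plane [538.2  29.4]
tops 160 [334.1 225.1] cloud [613.8 -36.6 164.6] size [27. 28.  8.] plane [614.1 -36.4]
tops 167 [350.  240.5] cloud [624.7   7.  164.8] size [27. 28.  9.] plane [624.9   7.2]
tops 173 [368.3 242.7] cloud [608.4  34.5 164.4] size [30. 27.  9.] plane [608.8  34.8]
tops 167 [405.2 246.4] cloud [575.3  88.8 164.7] size [28. 27.  9.] plane [575.6  89. ]
loose 416 [171.9  58.4] cloud [ 312.6 -827.9   21.9] size [320. 223.  10.] plane [ 314.9 -827.7]
loose 110 [486.5 137.7] cloud [64.5 -6.4 22. ] size [41. 97. 10.] plane [64.5 -6.2]
loose 109 [265.8 215.1] cloud [ 580.5 -243.7   21.8] size [26. 28.  9.] plane [ 580.7 -243.5]
side rim-> [529.1  94.9 162. ]
tops 127 [38.3  9.2] cloud [311.5 889.9 163.6] size [30. 65.  6.] plane [311.7 886.3]
tops 107 [25.5 11.6] cloud [281.7 890.6 163.9] size [27. 62.  7.] plane [281.9 887.7]
tops 156 [254.3 182.4] cloud [570.8  84.  163.9] size [26. 26.  6.] plane [570.5  82.9]
tops 168 [285.1 197.2] cloud [603.5  29.7 163.8] size [26. 26.  7.] plane [603.1  28.7]
tops 181 [301.2 205. ] cloud [619.6   2.2 163.9] size [26. 26.  7.] plane [619.2   1.2]
tops 200 [245.8 214. ] cloud [532.5  24.5 164.1] size [28. 28.  7.] plane [532.3  23.7]
tops 199 [306.9 225.8] cloud [609.1 -41.3 164.1] size [27. 27.  7.] plane [608.7 -42. ]
tops 199 [278.7 230.8] cloud [565.6 -30.6 164.2] size [26. 26.  7.] plane [565.4 -31.2]
loose 234 [347.8 384.6] cloud [ 576.  -247.9   21.3] size [26. 26.  7.] plane [ 575.9 -248.1]
loose 19 [262.  396.3] cloud [ 450.8 -205.6   22. ] size [21.  6.  9.] plane [ 450.8 -205.6]
```

View pics/rim.png

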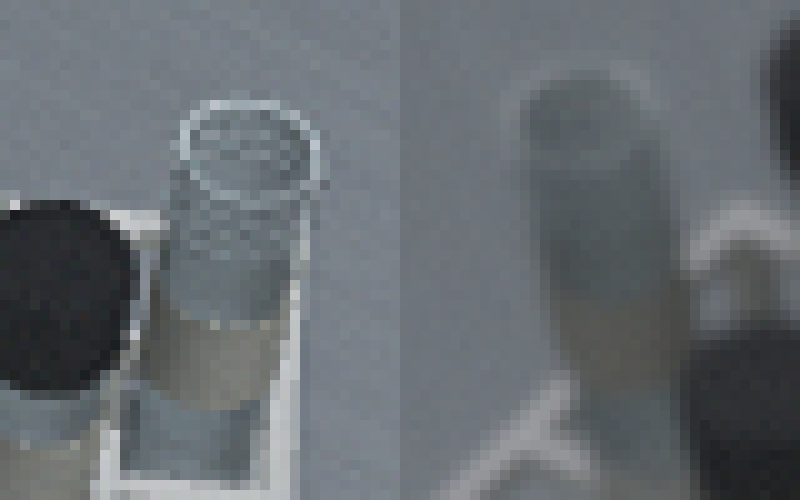

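The two views differ by a constant offset of about 5 mm, so I'm taking the mean: cap at about (578,-246) and open mouth at about (529,97). Both fit the lattice and the given heights. I'll go high with the fingers shut, then check with the wrist camera.

>>> {"name": "move_arm", "arguments": {"linear": [[0,-0.333,0],[0,-0.333,0],[0,-0.333,0],[-0.626,-0.333,-0.697],[-0.626,-0.333,-0.697],[-0.626,-0.333,-0.697],[-0.626,-0.333,-0.697],[-0.626,-0.333,-0.697],[-0.626,-0.333,-0.697],[-0.626,-0.333,-0.697],[-0.626,-0.333,-0.697]], "twist": [[0,0,0],[0,0,0],[0,0,0],[0,0,0],[0,0,0],[0,0,0],[0,0,0],[0,0,0],[0,0,0],[0,0,0],[0,0,0]], "hand": [-1,-1,-1,-1,-1,-1,-1,-1,-1,-1,-1]}}

```text
time: 1.07
tool_pos: [372.2, 271.4, 330.6]
tcp_rot: [-90.1, 0.2, 63.3]
ft_force: [0.6, -0.1, -0.2]
finger_gap: 0.1
```

>>> {"name": "move_arm", "arguments": {"linear": [[-0.626,0,-0.697],[-0.626,0,-0.697],[-0.626,0,-0.697],[-0.626,0,-0.697],[-0.626,0,-0.697],[-0.626,0,-0.697],[-0.626,0,-0.697],[-0.626,0,-0.697],[-0.626,0,-0.697]], "twist": [[0,0,0],[0,0,0],[0,0,0],[0,0,0],[0,0,0],[0,0,0],[0,0,0],[0,0,0],[0,0,0]], "hand": [-1,-1,-1,-1,-1,-1,-1,-1,-1]}}

```text
time: 1.82
tool_pos: [474.9, 8.3, 330.9]
tcp_rot: [-90.0, 0.2, 63.1]
ft_force: [-0.3, -0.1, 0.1]
finger_gap: -0.2
```

```bash
cat >> h.py <<'E'
from scipy.spatial.transform import Rotation as Ro
def wrist(r):
    s=r.sense(); d=r.snapshot("wrist")
    Rt=Ro.from_euler("xyz",s["tcp_rot"],degrees=True).as_matrix(); H=d["hand_eye"]
    Rw=Rt@H[:3,:3]; c=Rt@H[:3,3]+np.array(s["tool_pos"])
    d["R"]=Rw.T; d["t"]=-Rw.T@c; return s,d
def caps(d,h,tol=5):
    P=cloud(d); m=((d["frame"].max(2)<70)&(d["range_z"]>0)&(abs(P[...,2]-h)<tol)).astype(np.uint8)
    k,l,st,c=cv2.connectedComponentsWithStats(m)
    for i in range(1,k):
        Q=P[l==i]
        if st[i,4]>=60: print(h,st[i,4],c[i].round(),"cloud",Q.mean(0).round(1),"size",np.ptp(Q,0).round(),"plane",ray_plane(d,*c[i],h)[:2].round(1))
E
python3 - <<'E'
from h import *; from bench import r
s,d=wrist(r); print(s["tool_pos"],s["tcp_rot"]); caps(d,165); caps(d,22); np.savez("wrist1.npz",**d)
cv2.imwrite("pics/wrist1.png",d["frame"][:,:,::-1])
E
```

```text
[474.88691771   8.33457784 330.88395512] [-90.02281494   0.16811328  63.11018527]
165 556 [363. 252.] cloud [532.   29.7 164.8] size [27. 26.  7.] plane [531.9  29.8]
165 560 [433. 259.] cloud [569.9  89.6 164.6] size [27. 27.  7.] plane [569.7  89.6]
165 490 [395. 305.] cloud [602.7  35.3 164.6] size [27. 27.  7.] plane [602.4  35.4]
165 455 [378. 327.] cloud [619.    8.2 164.7] size [27. 26.  7.] plane [618.8   8.3]
22 221 [205. 313.] cloud [ 576.4 -241.9   21.9] size [26. 26.  7.] plane [ 576.4 -241.8]
```

View pics/wrist1.png

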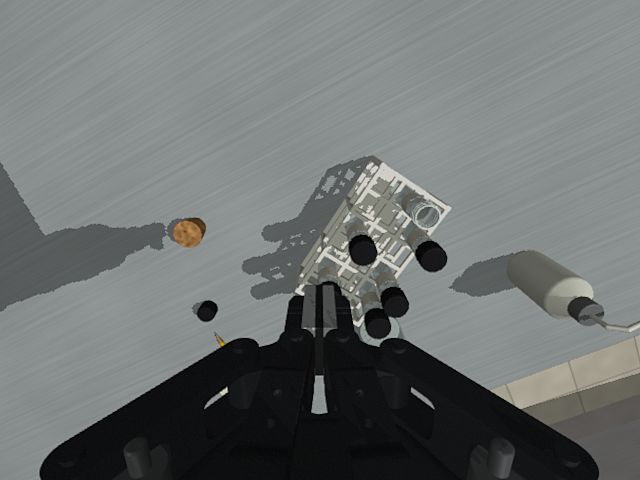

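The open rim is at about (426,215) in the wrist view and the loose cap at (207,311). The neighbouring holes are clear. Moving over the cap, still high.

>>> {"name": "move_arm", "arguments": {"linear": [[-0.597,0,-0.686],[-0.597,0,-0.686],[-0.597,0,-0.686],[-0.597,0,-0.686],[-0.597,0,-0.686],[-0.597,0,-0.686],[-0.597,0,-0.686],[-0.597,0,-0.686],[-0.597,0,-0.686],[-0.597,0,-0.686],[-0.597,0,-0.686]], "twist": [[0,0,0],[0,0,0],[0,0,0],[0,0,0],[0,0,0],[0,0,0],[0,0,0],[0,0,0],[0,0,0],[0,0,0],[0,0,0]], "hand": [-1,-1,-1,-1,-1,-1,-1,-1,-1,-1,-1]}}

```text
time: 2.78
tool_pos: [577.9, -240.9, 332.1]
tcp_rot: [-90.0, 0.1, 63.4]
ft_force: [-0.2, 0.2, 0.1]
finger_gap: 0.0
```

```bash
python3 - <<'E'
from h import *; from bench import r
d=dict(np.load("wrist1.npz")); print("rim wrist",ray_plane(d,425.5,214.5,162).round(1))
for n,u,v in(("scene",424.5,234.5),("side",227.7,186.5)): print(n,ray_plane(load(n),u,v,162).round(1))
s,d=wrist(r); print(s["tool_pos"],s["tcp_rot"]); caps(d,22)
E
```

```text
rim wrist [524.4 100.2 162. ]
scene [529.3  98.9 162. ]
side [527.5  97.  162. ]
[ 577.94105262 -240.88672411  332.08191645] [-90.04544543   0.12003037  63.35554496]
22 304 [316. 184.] cloud [ 576.6 -243.7   21.9] size [26. 27.  7.] plane [ 576.6 -243.6]
```

>>> {"name": "move_arm", "arguments": {"linear": [[-0.011,0.12,-0.003],[-0.011,0.25,-0.003],[-0.011,0.38,-0.003],[-0.011,0.5,-0.003],[-0.011,0.62,-0.003],[-0.011,0.72,-0.003],[-0.011,0.8,-0.003],[-0.011,0.87,-0.003],[-0.011,0.92,-0.003],[-0.011,0.945,-0.003],[-0.011,0.953,-0.003],[-0.011,0.953,-0.003]], "twist": [[0,0,0],[0,0,0],[0,0,0],[0,0,0],[0,0,0],[0,0,0],[0,0,0],[0,0,0],[0,0,0],[0,0,0],[0,0,0],[0,0,0]], "hand": [-1,-1,-1,-1,-1,-1,-1,-1,-1,-1,-1,-1]}}

```text
time: 3.83
tool_pos: [577.4, -244.5, 46.7]
tcp_rot: [-90.1, 0.1, 63.4]
ft_force: [-0.6, -0.7, 0.4]
finger_gap: -0.2
```

```bash
python3 - <<'E'
from h import *; from bench import r
s,d=wrist(r); print(s["tool_pos"],s["tcp_rot"],s["ft_force"]); caps(d,22)
e=r.snapshot("side"); caps(e,22); f=r.snapshot("scene"); caps(f,22)
a=cv2.resize(d["frame"][120:420,120:520],(400,300)); b=cv2.resize(e["frame"][300:430,260:433],(400,300))
cv2.imwrite("pics/cap.png",np.vstack([np.hstack([a,b]),np.hstack([cv2.resize(f["frame"][140:260,186:346],(400,300)),a*0])])[:,:,::-1])
E
```

```text
[ 577.36173784 -244.4537261    46.65771516] [-90.06674187   0.12455237  63.39964333] [-0.55581788 -0.65286461  0.40755619]
22 1365 [318. 272.] cloud [ 573.5 -241.7   21.6] size [26. 27.  7.] plane [ 573.3 -241.6]
22 319 [162.  21.] cloud [ 203.8 -990.5   22. ] size [269. 135.  10.] plane [ 205.7 -990.7]
22 337 [160.  64.] cloud [ 349.7 -833.5   21.9] size [211. 225.  10.] plane [ 350.4 -833.1]
22 78 [482. 135.] cloud [ 62.8 -20.6  21.9] size [44. 83. 10.] plane [ 63.  -20.3]
22 105 [266. 215.] cloud [ 580.7 -244.    21.9] size [29. 26.  9.] plane [ 580.8 -243.9]
```

View pics/cap.png

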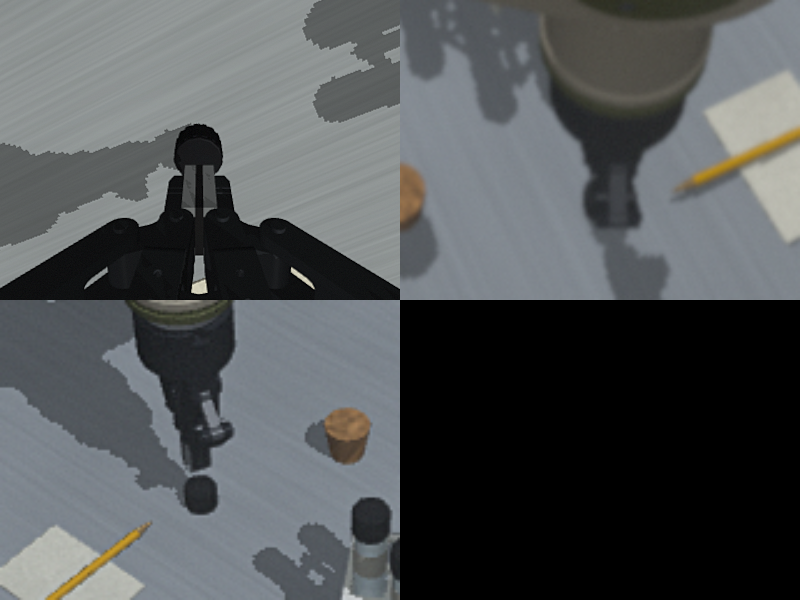

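The tips stand centred above the cap with a visible gap, and the cork and pencil are clear. Holding for more than 2 s, then straight up.

>>> {"name": "move_arm", "arguments": {"linear": [[0,0,0],[0,0,0],[0,0,0],[0,0,0],[0,0,0],[0,0,0],[0,0,0],[0,0,0],[0,0,0],[0,0,0],[0,0,0],[0,0,0]], "twist": [[0,0,0],[0,0,0],[0,0,0],[0,0,0],[0,0,0],[0,0,0],[0,0,0],[0,0,0],[0,0,0],[0,0,0],[0,0,0],[0,0,0]], "hand": [-1,-1,-1,-1,-1,-1,-1,-1,-1,-1,-1,-1]}}

```text
time: 4.98
tool_pos: [578.4, -245.5, 48.3]
tcp_rot: [-90.2, 0.1, 63.4]
ft_force: [-0.1, 0.2, 0.6]
finger_gap: -0.2
```

>>> {"name": "move_arm", "arguments": {"linear": [[0,0,0],[0,0,0],[0,0,0],[0,0,0],[0,0,0],[0,0,0],[0,0,0],[0,0,0],[0,0,0],[0,0,0],[0,0,0],[0,0,0]], "twist": [[0,0,0],[0,0,0],[0,0,0],[0,0,0],[0,0,0],[0,0,0],[0,0,0],[0,0,0],[0,0,0],[0,0,0],[0,0,0],[0,0,0]], "hand": [-1,-1,-1,-1,-1,-1,-1,-1,-1,-1,-1,-1]}}

```text
time: 5.98
tool_pos: [578.4, -245.5, 48.2]
tcp_rot: [-90.2, 0.1, 63.4]
ft_force: [0.7, 0.0, -0.3]
finger_gap: 0.0
```

>>> {"name": "move_arm", "arguments": {"linear": [[0,-0.12,0],[0,-0.25,0],[0,-0.38,0],[0,-0.5,0],[0,-0.62,0],[0,-0.75,0],[0,-0.88,0],[0,-0.95,0],[0,-0.95,0],[0,-0.95,0]], "twist": [[0,0,0],[0,0,0],[0,0,0],[0,0,0],[0,0,0],[0,0,0],[0,0,0],[0,0,0],[0,0,0],[0,0,0]], "hand": [-1,-1,-1,-1,-1,-1,-1,-1,-1,-1]}}

```text
time: 6.82
tool_pos: [578.5, -244.8, 335.7]
tcp_rot: [-90.5, 0.1, 63.4]
ft_force: [-0.0, 0.1, -1.0]
finger_gap: -0.3
```

>>> {"name": "move_arm", "arguments": {"linear": [[0.947,0,0.666],[0.947,0,0.666],[0.947,0,0.666],[0.947,0,0.666],[0.947,0,0.666],[0.947,0,0.666],[0.947,0,0.666],[0.947,0,0.666],[0.947,0,0.666],[0.947,0,0.666],[0.947,0,0.666],[0.947,0,0.666]], "twist": [[0.006,0,0],[0.006,0,0],[0.006,0,0],[0.006,0,0],[0.006,0,0],[0.006,0,0],[0.006,0,0],[0.006,0,0],[0.006,0,0],[0.006,0,0],[0.006,0,0],[0.006,0,0]], "hand": [-1,-1,-1,-1,-1,-1,-1,-1,-1,-1,-1,-1]}}

```text
time: 7.82
tool_pos: [526.9, 98.0, 332.0]
tcp_rot: [-89.8, 0.2, 63.4]
ft_force: [-0.1, -0.2, -0.4]
finger_gap: -0.1
```

```bash
python3 - <<'E'
from h import *; from bench import r
s,d=wrist(r); print(s["tool_pos"],s["tcp_rot"]); caps(d,165); np.savez("wrist2.npz",**d)
print("expected px of mouth",proj(d,[527,98.7,162]).round(1))
u,v=proj(d,[527,98.7,162]).astype(int); x0,y0=u-50,v-50; print(x0,y0)
cv2.imwrite("pics/mouth1.png",cv2.resize(d["frame"][y0:y0+100,x0:x0+100],(600,600),interpolation=cv2.INTER_NEAREST)[:,:,::-1])
E
```

```text
[526.9454696   97.96797708 331.9797108 ] [-89.84773279   0.22132695  63.35446537]
165 553 [260. 247.] cloud [532.6  30.8 164.8] size [27. 26.  7.] plane [532.5  30.9]
165 550 [331. 253.] cloud [570.5  90.6 164.7] size [26. 27.  7.] plane [570.3  90.7]
165 488 [231. 294.] cloud [565.4 -23.5 164.7] size [27. 27.  7.] plane [565.3 -23.4]
165 135 [294. 294.] cloud [595.1  35.2 164.2] size [14. 23.  6.] plane [594.8  35.5]
165 266 [278. 321.] cloud [616.7   4.9 164.7] size [23. 22.  7.] plane [616.5   5.1]
165 412 [244. 329.] cloud [608.  -33.8 164.7] size [26. 26.  7.] plane [607.8 -33.6]
expected px of mouth [318.8 211.6]
268 161
```

View pics/mouth1.png

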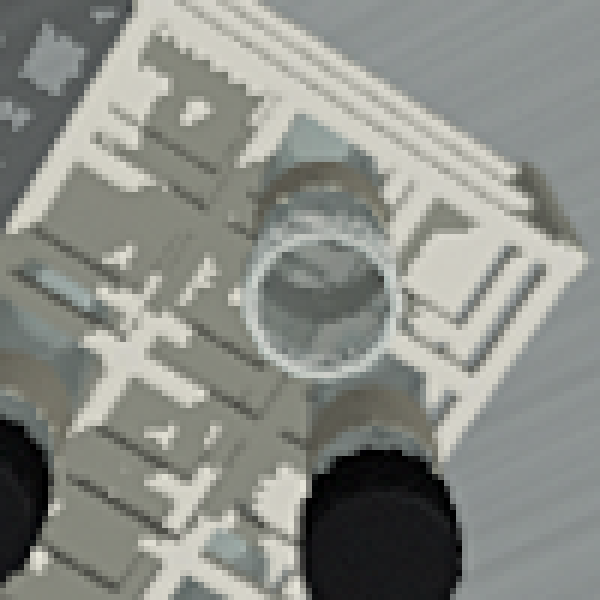

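The rim centre is at (321,212), about 2 mm along tool x from where I expected it. I'll correct by 2 mm and come straight down.

>>> {"name": "move_arm", "arguments": {"linear": [[0.006,0.1,0],[0.006,0.2,0],[0.006,0.3,0],[0.006,0.37,0],[0.006,0.42,0],[0.006,0.45,0],[0.006,0.47,0],[0.006,0.48,0],[0.006,0.48,0],[0.006,0.48,0]], "twist": [[0,0,0],[0,0,0],[0,0,0],[0,0,0],[0,0,0],[0,0,0],[0,0,0],[0,0,0],[0,0,0],[0,0,0]], "hand": [-1,-1,-1,-1,-1,-1,-1,-1,-1,-1]}}

```text
time: 8.7
tool_pos: [528.1, 98.7, 189.4]
tcp_rot: [-89.9, 0.2, 63.3]
ft_force: [0.7, 0.1, -0.4]
finger_gap: 0.4
```

```bash
python3 - <<'E'
from h import *; from bench import r
s,d=wrist(r); print(s["tool_pos"],s["tcp_rot"],s["ft_force"]); caps(d,165)
e=r.snapshot("side"); f=r.snapshot("scene"); np.savez("f.npz",**f)
print("scene tcp px",proj(f,s["tool_pos"]),"side",proj(e,s["tool_pos"]))
a=cv2.resize(d["frame"][120:420,120:520],(400,300)); b=cv2.resize(e["frame"][130:260,160:333],(400,300))
c=cv2.resize(f["frame"][180:270,364:484],(400,300),interpolation=cv2.INTER_NEAREST)
cv2.imwrite("pics/mouth2.png",np.vstack([np.hstack([a,b]),np.hstack([c,a*0])])[:,:,::-1])
E
```

```text
[528.10962229  98.68788521 189.37712363] [-89.94638931   0.15696384  63.27954905] [ 0.72479349  0.06628366 -0.44315933]
165 1386 [217. 330.] cloud [530.8  31.5 164.6] size [23. 28.  7.] plane [530.5  31.8]
scene tcp px [426.78971397 223.60967099] side [225.05403174 174.06545501]
```

View pics/mouth2.png

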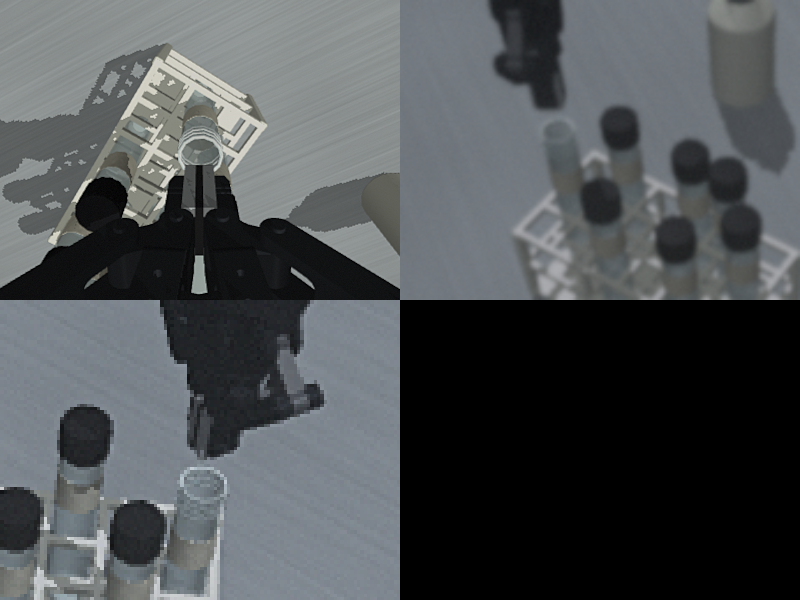

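In all three views the tips stand over the open mouth, with about 25 mm clear and within about 3 mm sideways. The grasp point is about 46 mm above the mouth. Holding for more than 2 s.

>>> {"name": "move_arm", "arguments": {"linear": [[0,0,0],[0,0,0],[0,0,0],[0,0,0],[0,0,0],[0,0,0],[0,0,0],[0,0,0],[0,0,0],[0,0,0],[0,0,0],[0,0,0]], "twist": [[0,0,0],[0,0,0],[0,0,0],[0,0,0],[0,0,0],[0,0,0],[0,0,0],[0,0,0],[0,0,0],[0,0,0],[0,0,0],[0,0,0]], "hand": [-1,-1,-1,-1,-1,-1,-1,-1,-1,-1,-1,-1]}}

```text
time: 9.85
tool_pos: [528.1, 98.9, 189.5]
tcp_rot: [-90.0, 0.1, 63.3]
ft_force: [-1.2, 0.1, -0.5]
finger_gap: -0.2
```

>>> {"name": "move_arm", "arguments": {"linear": [[0,0,0],[0,0,0],[0,0,0],[0,0,0],[0,0,0],[0,0,0],[0,0,0],[0,0,0],[0,0,0],[0,0,0],[0,0,0],[0,0,0]], "twist": [[0,0,0],[0,0,0],[0,0,0],[0,0,0],[0,0,0],[0,0,0],[0,0,0],[0,0,0],[0,0,0],[0,0,0],[0,0,0],[0,0,0]], "hand": [-1,-1,-1,-1,-1,-1,-1,-1,-1,-1,-1,-1]}}

```text
time: 10.85
tool_pos: [528.1, 99.0, 189.5]
tcp_rot: [-90.0, 0.1, 63.3]
ft_force: [-0.0, 0.2, -0.1]
finger_gap: -0.0
```

```bash
python3 - <<'E'
from h import *; from bench import r
s=r.sense(); print(s["time"],s["tool_pos"],s["tcp_rot"],s["ft_force"])
f=r.snapshot("scene"); caps(f,165); caps(f,22)
p=np.array(s["tool_pos"])
if np.hypot(*(p[:2]-[528,99]))<5 and 185<p[2]<195: print("handing in",r.hand_in())
E
```

```text
10.85 [528.12665689  98.95706774 189.48435333] [-89.96359216   0.14530825  63.30484518] [-0.04454909  0.18622267 -0.08058655]
165 159 [46. 40.] cloud [ 583.6 -928.2  164.4] size [36. 62.  9.] plane [ 584.1 -927.1]
165 164 [33. 45.] cloud [ 614.4 -935.   164.7] size [36. 62.  9.] plane [ 614.7 -934.4]
165 94 [60. 55.] cloud [ 599.2 -850.   164.7] size [30. 36. 10.] plane [ 599.5 -849.5]
165 89 [47. 60.] cloud [ 630.5 -857.4  164.6] size [27. 34.  9.] plane [ 630.8 -856.8]
165 65 [502.  90.] cloud [ 69.2   1.2 164.8] size [12. 35. 10.] plane [69.5  1.3]
165 146 [354. 214.] cloud [569.8 -25.9 164.8] size [26. 28.  8.] plane [570.  -25.7]
165 160 [389. 218.] cloud [537.4  29.  164.3] size [31. 28.  8.] plane [538.   29.4]
165 160 [334. 225.] cloud [613.6 -37.3 164.5] size [30. 28.  9.] plane [614. -37.]
165 167 [350. 240.] cloud [624.4   6.7 164.5] size [27. 27.  9.] plane [624.8   7. ]
165 166 [368. 242.] cloud [608.   34.1 164.4] size [28. 28.  9.] plane [608.4  34.4]
165 167 [405. 246.] cloud [575.4  88.7 164.7] size [27. 28.  9.] plane [575.7  88.9]
22 355 [166.  21.] cloud [ 196.9 -981.5   22.2] size [270. 171.  10.] plane [ 198.5 -982. ]
22 426 [172.  58.] cloud [ 311.2 -827.1   22.2] size [320. 224.  10.] plane [ 313.3 -827.3]
22 67 [484. 137.] cloud [ 66.4 -12.4  22.4] size [20. 58. 10.] plane [ 66.  -12.5]
22 111 [266. 215.] cloud [ 580.7 -243.3   21.7] size [28. 27. 10.] plane [ 580.9 -243.1]
the job is handed in; nothing more can be done
handing in None
```

The job is handed in. With the fingers shut, I pointed at the loose cap from straight above for over 2 s, then at the mouth of the uncapped tube for over 2 s, and finished still pointing at it. I came down vertically on each from about 330 mm. `hand_in` gives no verdict, so the results below are my own checks.

- **Pointing at the cap:** the fingertips were at about (578, -245, 48) mm, roughly 26 mm above the cap.
- **Pointing at the open mouth:** the fingertips ended at (528, 99, 189) mm. That is about 27 mm above the rim, pointing straight down, with the grasp point about 46 mm above it.
- **Nothing moved or touched, as far as I measured:** in the last scene picture the six capped tubes and the loose cap were within about 1 mm of where they began. The force readings stayed at noise level, around 1 N, so they cannot by themselves rule out a touch as light as the 0.5 N limit. I did not re-measure the cork, beaker, wash bottle, pencil or open tube at the end, but the arm passed well above them.
- **Cameras that disagreed:** the three cameras differed by up to about 7 mm in absolute position, more than the stated 2 mm calibration suggests. I used roughly averaged values, and the close views of the cap and mouth showed the tips over their targets to about 3 mm, well inside the 14 mm limit.

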